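Fetch the model gate from behind the paint containers

ROBOT

A 7-joint arm with a two-finger parallel gripper is mounted at the origin on the work surface. World frame = base frame: x ahead of the robot, y to its left, z up, the work surface at z = 0. Lengths are in mm, angles in rad, forces in N, time in s.
With the tool pointing down it reaches from about 400 to 875 mm from the base axis. Payload 4.4 kg.
Tool frame: the origin (TCP) lies at the very end of the fingers, on their centre line; the grasp point (between the pads) lies 19 mm behind it; z points along the fingers, y is the direction in which the jaws open and shut (so a half turn about z gives the same grasp; the last joint's range is limited). The gripper opens to 85 mm and grips with 20 to 120 N. Pads are 22 mm wide; open, the fingers measure 114 mm over their backs; the gripper's body (76 mm by 85 mm) begins 54 mm behind the grasp point. The pads swing forward as they close: fully open they stand 13 mm farther back than shut.
Start: joints at [-1.349, 0.628, 0.038, 1.517, -0.027, 0.996, -0.02], TCP at [184.474, 623.287, 231.313] pointing down, gripper open.
Joint ranges: [-3.06, 3.06], [-0.37, 2.12], [-1.25, 1.32], [0.18, 2.47], [-1.1, 4.24], [0.23, 1.98], [-2.94, 2.94]. Speed limits (rad/s): [2.57, 2.57, 3.14, 3.14, 3.14, 3.14, 3.14].

INTERFACE

Orientations are given as [roll, pitch, yaw] about the fixed x, y, z axes, in that order (R = Rz(yaw) Ry(pitch) Rx(roll)).
In Python, from cell import ctrl, eyes gives the robot as it stands.
- The arm moves only by the tool move_arm, never from a script. Its argument "increments" is a list of rows, each a list of 6 numbers: the shift along the tool's x, y, z in cm, then the turn, a rotation vector about the tool's x, y, z in degrees. In form: [[x, y, z, wx, wy, wz], ...]. A call has 1 to 20 rows; each row is the pose to reach, as a shift and turn from the pose commanded when the call began, along the tool's axes at that moment; what a row does not reach only later rows make up. A row lasts 1/10 s, in which the tool goes at most 50 mm and 8.59 degrees, less where a joint would pass 70% of its speed; a pose out of reach is approached as far as the arm can. A call with a gripper value outside its range is refused whole. "grip" is the opening, from -1 (shut) to 1 (fully open), set as the call begins (left out, the last holds). The fingers move at their own pace and stop on an object; the grip force is fixed at half the most. Time passes only in rows, so rows that repeat a pose let the fingers close. It gives the time, the measured TCP pose, the force and the opening at its end, in the units of the state.
- ctrl.read_state(): the state, without advancing time (a new reading comes with each control period).
- eyes.get_image(name): name is "scene" or "top"; returns the picture (420x560x3 uint8, red, green, blue); there is no depth.
- eyes.calibration(name): a dict with "fx", "fy", "cx", "cy" (pixels), "pose" (4x4, takes a point from camera to world coordinates). Camera axes: x right, y up, looking along -z (the intrinsics and any distortion apply to the point x, -y, -z); pixel columns grow to the right and rows downward; lengths in mm; the calibration is good to about 2 mm. A picture is of the moment at which its call begins. calibration takes no time and is no camera call.
- ctrl.finish_job(): hands the job in, once; it reports no verdict.
The state is a dict: "clock": time; "qpos": joint angles; "qd": joint speeds; "tau": joint torques, N m; "eef_pos": TCP position; "tool_rot": TCP orientation; "force": force on the tool from outside, world axes, zero at the start; "torque": the same for the moment, N m; "width": finger opening in mm.
Only numpy, scipy, OpenCV 4.12 (cv2) and the standard library are available. Lean on these libraries where they do the work, as an engineer would, in place of code of your own. Each camera call takes 0.05 s, during which the arm holds its last target. There are 200 camera calls.

TASK

The little grey castle gate stands hemmed in at the back of the plywood caddy: first move the bottle, the tin and the jar out of its way, all three into the white tray, then stand the gate upright in the middle of the round turntable while they wait there. After that put each of the three back in the caddy on the very spot it stood on at the start. Keep everything upright, set each thing down rather than dropping it, and leave the cup and the sponge alone.

Things in the scene. Friction and masses are not known exactly. Their poses are not given: they have to be found in the camera images.
- bottle: Loose slim round white plastic paint bottle, 48 mm diameter, 150 mm tall, 0.2 kg. Body straight to 103 mm, sloping shoulder to 117 mm, then a white cap 32 mm in diameter from 117 to 150 mm. Stands in the caddy on one of the three dark pads. Origin: centre of its underside, z up. Grip it by the cap from above.
- tin: Loose square bare-steel tin, 50 x 50 mm, body 84 mm tall, with a round white cap 38 mm in diameter from 84 to 115 mm (total height 115 mm), 0.28 kg. Stands in the caddy on one of the three dark pads. Origin: centre of its underside, z up. Grip it by the cap from above.
- jar: Loose squat round grey plastic jar, 62 mm diameter, straight to 62 mm, shoulder to 71 mm, then a white cap 44 mm in diameter from 71 to 102 mm (total height 102 mm), 0.3 kg. Stands in the caddy on one of the three dark pads. Origin: centre of its underside, z up. Grip it by the cap from above.
- gate: Loose model castle gate, grey stone look, 30 mm deep (its x), 64 wide (its y), 48 tall, 0.12 kg: on both broad faces a 16 mm wide, 26 mm high doorway with the door set back 7 mm; three merlons above the 40 mm solid wall. At the caddy's far side, between and behind the containers, turned at most 0.05 rad to it. Origin: centre of its underside, z up. Grip across the 30 mm once they are gone.
- caddy: Fixed shallow plywood tray, 160 mm (its x) by 230 (its y), floor top 5 mm above the table, rim 4 mm thick, 12 high. Origin: centre of its underside, on the table. On its floor three flush dark round pads, 68 mm diameter, in its frame at (x 22, y 70), (22, -70) and (-23, 0) mm; one container stands on each, which one where varies. The gate stands at (30, 0).
- tray: Fixed white plastic paint tray with dried grey paint, the side area: outside 280 mm (its x) by 130 (its y), walls 5 mm thick, 24 high, inner floor 5 mm above the table. Holds three containers in a row along its x, e.g. at x -80, 0 and 80 mm. Origin: centre of its underside, on the table. Left or right of the caddy.
- turntable_top (a point): Centre of the top face of the fixed round aluminium decorating turntable (locked, it does not turn): 150 mm diameter, top face level, 45 mm above the table. This point lies on the top face, z up. It stands on the other side of the caddy from the white tray.
- cup: Loose bystander: open white plastic cup, 68 mm across the rim, 75 mm tall, beyond the caddy. Origin: centre of its underside.
- sponge: Loose bystander: dark sponge block 90 x 60 x 35 mm, beyond the caddy. Origin: centre of its underside.
Mind the look-alikes: they are no part of the job. What is shaped like the jar but yellow is not meant.

How it is judged:
By the outcome, as a careful person would: the job done as asked, in the order asked, and still so for the second after the job is handed in, with the robot touching nothing.
It also fails if it takes over 131 s, if anything falls off the work surface, if the arm or the gripper's body presses on something with over 40 N, if the wrist force passes 120 N, or if a joint passes its speed limit or range.

## Working session

There is one attempt and no reset: what is moved stays moved. The work goes in short steps, Python scripts to look and compute and a tool call to move; the robot and the scene stay as the last step left them, time stands still between calls to the robot, and variables do not carry over. Pictures are saved under pics/ and viewed, about 12 in all and at most 16, crops included, and the job is handed in when it is done.

Besides the shell and the picture viewer there is one more tool, called after "Emit:" in YAML: its name, and indented under it one key for each argument. move_arm: Moves the arm, as the interface text tells. Its arguments: {"type":"object","properties":{"increments":{"type":"array","items":{"type":"array","items":{"type":"number"}}},"grip":{"type":"number"}},"required":["increments"]}

```bash
mkdir -p pics; ls
python3 - <<'E'
from cell import ctrl, eyes
import cv2, numpy as np
np.set_printoptions(suppress=True,precision=3)
for n in("scene","top"):
    im=eyes.get_image(n); cv2.imwrite(f"pics/{n}0.png",im[:,:,::-1]); print(n,eyes.calibration(n))
s=ctrl.read_state(); print(s)
E
```

```text
pics
scene {'fx': 485.7404177540616, 'fy': 485.7404177540616, 'cx': 287.8450632381897, 'cy': 200.90966607613976, 'pose': array([[   0.425,   -0.659,    0.621, 1194.457],
       [   0.905,    0.305,   -0.296, -289.541],
       [   0.005,    0.688,    0.726,  736.187],
       [   0.   ,    0.   ,    0.   ,    1.   ]])}
top {'fx': 393.58614776499377, 'fy': 393.58614776499377, 'cx': 282.2551396855078, 'cy': 208.89845195371814, 'pose': array([[  0.002,   0.99 ,  -0.144, 471.802],
       [ -1.   ,   0.001,  -0.009, -17.152],
       [ -0.009,   0.144,   0.989, 856.648],
       [  0.   ,   0.   ,   0.   ,   1.   ]])}
{'clock': 0.1, 'qpos': array([-1.349,  0.629,  0.038,  1.518, -0.027,  0.996, -0.02 ]), 'qd': array([-0.001, -0.002,  0.002, -0.002,  0.003, -0.   , -0.002]), 'tau': array([  0.005, -56.452,   1.231, -19.397,   0.011,   0.005,  -0.   ]), 'eef_pos': array([184.317, 622.744, 230.483]), 'tool_rot': array([-3.14 ,  0.   ,  2.854]), 'force': array([ 0.26 , -0.081, -0.271]), 'torque': array([-0.049, -0.035,  0.015]), 'width': 85.8756860481235}
```

View pics/scene0.png

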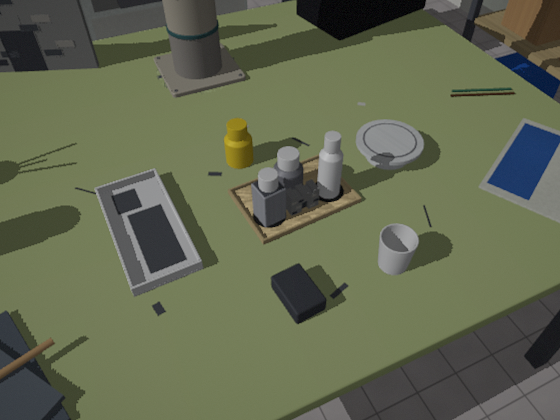

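View pics/top0.png

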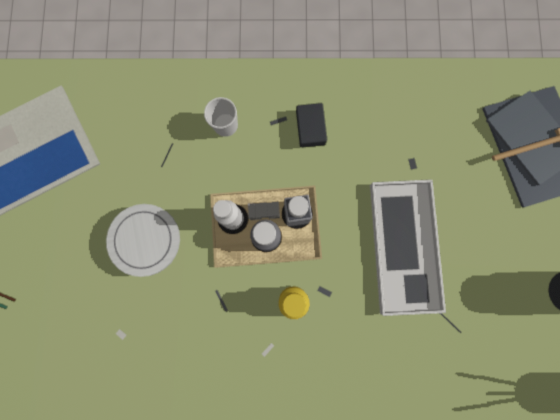

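```bash
cat > h.py <<'E'
from cell import ctrl, eyes
import cv2, numpy as np
np.set_printoptions(suppress=True,precision=2)
C={n:eyes.calibration(n) for n in("scene","top")}
def ray(n,uv,z):
    c=C[n];u,v=uv;P=c["pose"]
    d=P[:3,:3]@np.array([(u-c["cx"])/c["fx"],-(v-c["cy"])/c["fy"],-1]);o=P[:3,3]
    return o+d*(z-o[2])/d[2]
def proj(n,p):
    c=C[n];P=c["pose"];q=P[:3,:3].T@(np.asarray(p,float)-P[:3,3])
    return np.array([c["cx"]+c["fx"]*q[0]/-q[2],c["cy"]-c["fy"]*q[1]/-q[2]])
def grab(n,tag):
    im=eyes.get_image(n)[:,:,::-1].copy(); cv2.imwrite(f"pics/{tag}.png",im); return im
def zoom(im,x,y,w,h,k,tag): cv2.imwrite(f"pics/{tag}.png",cv2.resize(im[y:y+h,x:x+w],None,fx=k,fy=k,interpolation=cv2.INTER_CUBIC))
E
python3 - <<'E'
from h import *
t=cv2.imread("pics/top0.png");s=cv2.imread("pics/scene0.png")
hsv=cv2.cvtColor(t,cv2.COLOR_BGR2HSV)
a=cv2.resize(t[180:325,200:330],None,fx=4,fy=4,interpolation=cv2.INTER_CUBIC)
cv2.imwrite("pics/ct.png",a); zoom(s,210,110,170,140,4,"cs")
def rect(m,x,y,w,h,z,name):
    k=np.zeros_like(m);k[y:y+h,x:x+w]=m[y:y+h,x:x+w]
    k=cv2.morphologyEx(k,cv2.MORPH_CLOSE,np.ones((5,5)));
    c=max(cv2.findContours(k,0,2)[0],key=cv2.contourArea)
    P=np.array([ray("top",p,z)[:2] for p in cv2.convexHull(c)[:,0]],np.float32)
    print(name,cv2.minAreaRect(P)); return c
H,S,V=cv2.split(hsv)
wood=((H<29)&(S>60)).astype(np.uint8)*255
print("grass hue",hsv[150,350],"wood",hsv[255,230],hsv[262,300])
rect(wood,190,175,150,100,12,"caddy")
white=((S<60)&(V>60)).astype(np.uint8)*255
rect(white,360,165,100,165,24,"tray")
c=rect(white,95,195,95,95,45,"turn")
P=np.array([ray("top",p,45)[:2] for p in c[:,0]],np.float32);print(cv2.fitEllipse(P))
E
```

```text
grass hue [ 35  71 157] wood [ 21  83 159] [ 35  71 157]
caddy ((558.6287841796875, 28.04930877685547), (160.8702392578125, 231.72970581054688), 4.6998162269592285)
tray ((499.51702880859375, -281.4122009277344), (315.83807373046875, 157.66725158691406), 2.998739719390869)
turn ((526.1596069335938, 279.10260009765625), (152.50680541992188, 154.4229278564453), 8.583158493041992)
((526.1293334960938, 279.10675048828125), (151.4024200439453, 154.28050231933594), 167.2357177734375)
```

View pics/ct.png

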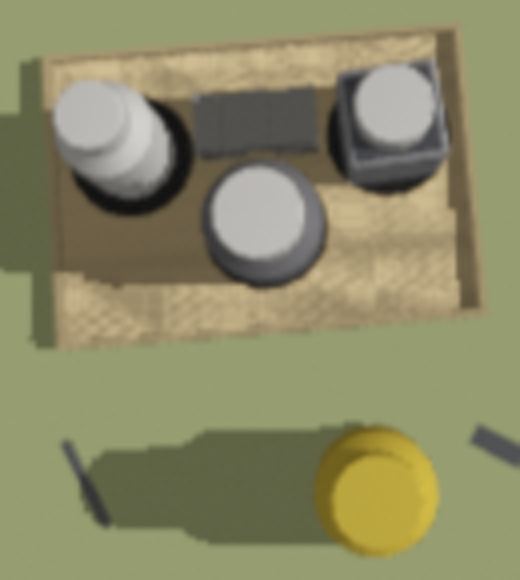

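View pics/cs.png

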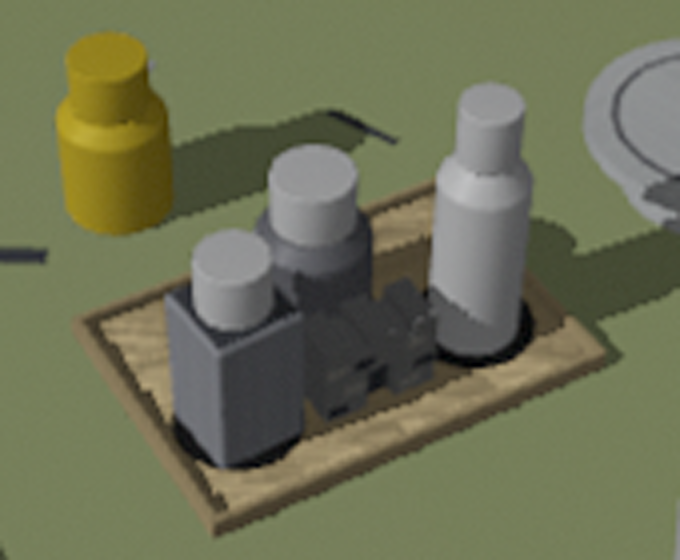

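Run:
```python
from h import *
yaw=np.radians(4.7);c=np.array([558.6,28.0])
R=np.array([[np.cos(yaw),-np.sin(yaw)],[np.sin(yaw),np.cos(yaw)]])
for n,p,uv,z in(("bottle",(22,70),(91,116),150),("tin",(22,-70),(395,104),115),("jar",(-23,0),(258,212),102),("gate",(30,0),(255,122),48)):
    uv=np.array(uv)/4+[199.6,179.6]
    w=c+R@p; print(n,"pad",w,"seen",ray("top",uv,z)[:2],"scene proj of seen",(proj("scene",[*ray("top",uv,z)[:2],z])-[210,110])*4)
for q in((373,184),(432,181),(442,311),(384,315)): print(ray("top",q,24))
t=cv2.imread("pics/top0.png");hsv=cv2.cvtColor(t,cv2.COLOR_BGR2HSV)
m=((hsv[:,:,1]<40)&(hsv[:,:,2]>90)).astype(np.uint8)*255
k=np.zeros_like(m);k[170:325,365:455]=m[170:325,365:455]
q=max(cv2.findContours(k,0,2)[0],key=cv2.contourArea)
P=np.array([ray("top",p,24)[:2] for p in cv2.convexHull(q)[:,0]],np.float32);print(cv2.minAreaRect(P))
s=ctrl.read_state();print(s["eef_pos"],s["tool_rot"],s["qpos"])
```

```text
bottle pad [574.79  99.57] seen [575.3   98.17] scene proj of seen [489.84 104.89]
tin pad [586.26 -39.96] seen [586.3  -41.04] scene proj of seen [232.55 257.4 ]
jar pad [535.68  26.12] seen [535.78  24.55] scene proj of seen [313.88 174.46]
gate pad [588.5   30.46] seen [587.15  29.49] scene proj of seen [365.93 315.17]
[ 647.51 -204.85   24.  ]
[ 654.1  -331.82   24.  ]
[ 381.59 -337.9    24.  ]
[ 373.25 -218.81   24.  ]
((514.1823120117188, -271.37603759765625), (282.8846740722656, 135.67294311523438), 2.6848835945129395)
[184.32 622.74 230.48] [-3.14  0.    2.85] [-1.35  0.63  0.04  1.52 -0.03  1.   -0.02]
```

```bash
cat > d.py <<'E'
from h import *
import sys
from scipy.spatial.transform import Rotation as Ro
def main(x,y,z,yawdeg):
    s=ctrl.read_state();R=Ro.from_euler("xyz",s["tool_rot"]);T=Ro.from_euler("xyz",[180,0,yawdeg],degrees=True)
    print("t",s["clock"],"pos",s["eef_pos"],"rot",np.degrees(s["tool_rot"]),"F",s["force"],"w",s["width"],"q",s["qpos"])
    print("inc",R.inv().apply(np.array([x,y,z])-s["eef_pos"])/10,(R.inv()*T).as_rotvec(degrees=True))
main(*map(float,sys.argv[1:5]))
E
python3 d.py 575 98.5 260 180
```

```text
t 0.1 pos [184.32 622.74 230.48] rot [-179.9     0.    163.51] F [ 0.26 -0.08 -0.27] w 85.8756860481235 q [-1.35  0.63  0.04  1.52 -0.03  1.   -0.02]
inc [-52.34 -39.19  -2.88] [ -0.1   -0.01 -16.49]
```

Emit:
move_arm:
  increments:
    - [-3, -2.2, -1, 0, 0, -4]
    - [-6, -4.5, -2, 0, 0, -8]
    - [-9, -6.7, -2.9, 0, 0, -12]
    - [-12, -9, -2.9, -0.1, 0, -16.5]
    - [-15, -11.2, -2.9, -0.1, 0, -16.5]
    - [-19, -14.2, -2.9, -0.1, 0, -16.5]
    - [-23, -17.2, -2.9, -0.1, 0, -16.5]
    - [-27, -20.2, -2.9, -0.1, 0, -16.5]
    - [-31, -23.2, -2.9, -0.1, 0, -16.5]
    - [-35, -26.2, -2.9, -0.1, 0, -16.5]
    - [-39, -29.2, -2.9, -0.1, 0, -16.5]
    - [-43, -32.2, -2.9, -0.1, 0, -16.5]
    - [-46, -34.4, -2.9, -0.1, 0, -16.5]
    - [-49, -36.7, -2.9, -0.1, 0, -16.5]
    - [-51, -38.2, -2.9, -0.1, 0, -16.5]
    - [-52.3, -39.2, -2.9, -0.1, 0, -16.5]
    - [-52.3, -39.2, -2.9, -0.1, 0, -16.5]
    - [-52.3, -39.2, -2.9, -0.1, 0, -16.5]
    - [-52.3, -39.2, -2.9, -0.1, 0, -16.5]
    - [-52.3, -39.2, -2.9, -0.1, 0, -16.5]
  grip: 0.4

```text
clock: 2.1
eef_pos: [573.9, 100.8, 260.4]
tool_rot: [3.139, -0.0, -3.139]
force: [-0.2, 1.2, -0.4]
width: 59.8
```

```bash
python3 d.py 575 98.5 124 180
```

```text
t 2.1 pos [573.92 100.78 260.36] rot [ 179.86   -0.01 -179.84] F [-0.2   1.19 -0.4 ] w 59.801473198602274 q [-0.24  0.5   0.03  1.68 -0.02  0.97  1.37]
inc [-0.11 -0.26 13.64] [ 0.14 -0.01  0.16]
```

Emit:
move_arm:
  increments:
    - [-0.1, -0.2, 2, 0.1, 0, 0.1]
    - [-0.1, -0.2, 4, 0.1, 0, 0.1]
    - [-0.1, -0.2, 6, 0.1, 0, 0.1]
    - [-0.1, -0.2, 8, 0.1, 0, 0.1]
    - [-0.1, -0.2, 8, 0.1, 0, 0.1]
    - [-0.1, -0.2, 8, 0.1, 0, 0.1]
    - [-0.1, -0.2, 8, 0.1, 0, 0.1]

```text
clock: 2.8
eef_pos: [576.4, 97.7, 181.5]
tool_rot: [3.141, 0.002, 3.141]
force: [-0.6, 0.7, -0.1]
width: 59.7
```

```bash
python3 d.py 575 98.5 124 180; python3 -c "
from h import *
t=grab('top','t1');s=grab('scene','s1')
a=cv2.resize(t[160:280,180:330],None,fx=2.6,fy=2.6,interpolation=2);b=cv2.resize(s[80:260,210:380],(390,412),interpolation=2)
a=cv2.copyMakeBorder(a,0,412-a.shape[0],0,0,0);cv2.imwrite('pics/v1.png',np.hstack([a,b]))"
```

```text
t 2.8 pos [576.44  97.67 181.54] rot [179.97   0.13 179.94] F [-0.64  0.65 -0.12] w 59.6935283527291 q [-0.23  0.59  0.02  1.76 -0.02  0.79  1.37]
inc [0.16 0.08 5.75] [ 0.03  0.13 -0.06]
```

View pics/v1.png

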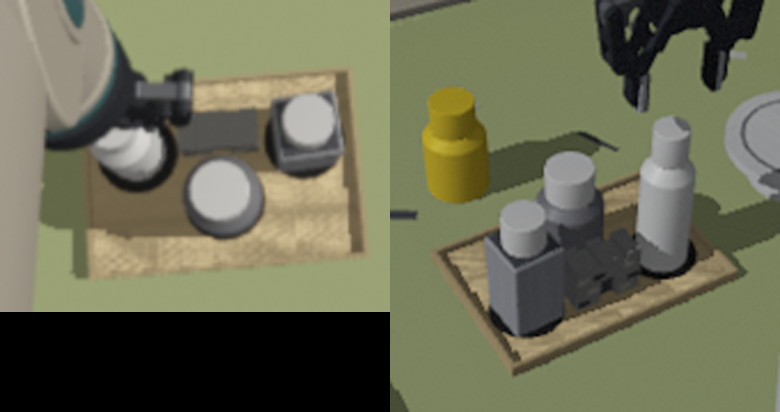

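Emit:
move_arm:
  increments:
    - [0.1, 0.1, 1.5, 0, 0.1, 0]
    - [0.1, 0.1, 3, 0, 0.1, 0]
    - [0.1, 0.1, 4.5, 0, 0.1, 0]
    - [0.1, 0.1, 5.7, 0, 0.1, 0]
    - [0.1, 0.1, 5.7, 0, 0.1, 0]
    - [0.1, 0.1, 5.7, 0, 0.1, 0]
    - [0.1, 0.1, 5.7, 0, 0.1, 0]

```text
clock: 3.6
eef_pos: [575.4, 98.2, 124.1]
tool_rot: [3.141, 0.0, 3.14]
force: [0.1, -0.0, -1.0]
width: 60.1
```

```bash
python3 d.py 575 98.5 124 180
```

```text
t 3.6 pos [575.4   98.21 124.13] rot [179.98   0.   179.9 ] F [ 0.1  -0.02 -1.05] w 60.09875455787168 q [-0.23  0.67  0.02  1.81 -0.02  0.67  1.37]
inc [0.04 0.03 0.01] [ 0.02  0.   -0.1 ]
```

Emit:
move_arm:
  increments:
    - [0, 0, 0, 0, 0, 0]
    - [0, 0, 0, 0, 0, 0]
    - [0, 0, 0, 0, 0, 0]
    - [0, 0, 0, 0, 0, 0]
    - [0, 0, 0, 0, 0, 0]
    - [0, 0, 0, 0, 0, 0]
    - [0, 0, 0, 0, 0, 0]
    - [0, 0, 0, 0, 0, 0]
    - [0, 0, 0, 0, 0, 0]
    - [0, 0, 0, 0, 0, 0]
  grip: -1

```text
clock: 4.6
eef_pos: [575.2, 98.3, 124.1]
tool_rot: [3.141, -0.0, 3.14]
force: [-0.5, 0.5, 5.8]
width: 30.1
```

```bash
python3 d.py 575 98.5 264 180; python3 -c "
from h import *
s=grab('scene','s2');zoom(s,210,60,170,180,3,'v2')"
```

```text
t 4.6 pos [575.25  98.32 124.11] rot [179.98  -0.01 179.91] F [-0.52  0.55  5.8 ] w 30.06511298450597 q [-0.23  0.67  0.02  1.81 -0.02  0.67  1.37]
inc [  0.03   0.02 -13.99] [ 0.02 -0.01 -0.09]
```

View pics/v2.png

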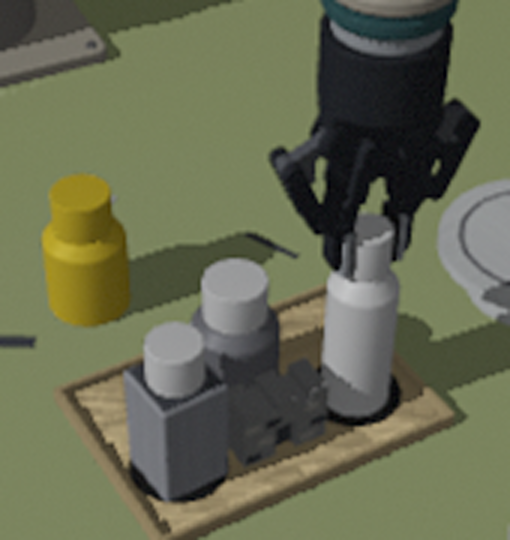

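Emit:
move_arm:
  increments:
    - [0, 0, -0.4, 0, 0, 0]
    - [0, 0, -1.2, 0, 0, 0]
    - [0, 0, -2.5, 0, 0, 0]
    - [0, 0, -4.5, 0, 0, 0]
    - [0, 0, -7, 0, 0, 0]
    - [0, 0, -9.5, 0, 0, 0]
    - [0, 0, -12, 0, 0, 0]
    - [0, 0, -13.5, 0, 0, 0]
    - [0, 0, -14, 0, 0, 0]
    - [0, -1, -14, 0, 0, 0]
    - [-0.1, -3, -14, 0, 0, 0]
    - [-0.2, -5, -14, 0, 0, 0]
    - [-0.4, -8, -14, 0, 0, 0]
    - [-0.6, -11, -14, 0, 0, 0]
    - [-0.8, -14, -14, 0, 0, 0]
    - [-1, -17, -14, 0, 0, 0]
    - [-1.1, -20, -14, 0, 0, 0]
    - [-1.2, -23, -14, 0, 0, 0]
    - [-1.3, -25.5, -14, 0, 0, 0]
    - [-1.4, -27.5, -14, 0, 0, 0]

```text
clock: 6.65
eef_pos: [586.8, -180.0, 261.8]
tool_rot: [-3.141, -0.005, 3.137]
force: [-1.2, 0.9, -2.5]
width: 30.7
```

```bash
python3 d.py 594 -268 126 180
```

```text
t 6.65 pos [ 586.83 -180.04  261.79] rot [-179.96   -0.27  179.76] F [-1.21  0.94 -2.49] w 30.712803654764066 q [ 0.22  0.55  0.06  1.58 -0.03  1.02  1.85]
inc [-0.82 -8.78 13.58] [-0.04 -0.27 -0.24]
```

Emit:
move_arm:
  increments:
    - [-0.3, -2.5, 0, 0, 0, 0]
    - [-0.5, -5, 0, 0, 0, -0.2]
    - [-0.7, -7, 0, 0, 0, -0.2]
    - [-0.8, -8.2, 0, 0, 0, -0.2]
    - [-0.8, -8.7, 1, 0, 0, -0.2]
    - [-0.8, -8.7, 3, 0, 0, -0.2]
    - [-0.8, -8.7, 5.5, 0, 0, -0.2]
    - [-0.8, -8.7, 8, 0, 0, -0.2]
    - [-0.8, -8.7, 10.5, 0, 0, -0.2]
    - [-0.8, -8.7, 12, 0, 0, -0.2]
    - [-0.8, -8.7, 13, 0, 0, -0.2]
    - [-0.8, -8.7, 13, 0, 0, -0.2]
    - [-0.8, -8.7, 13, 0, 0, -0.2]
    - [-0.8, -8.7, 13, 0, 0, -0.2]

```text
clock: 8.05
eef_pos: [597.1, -264.3, 134.6]
tool_rot: [-3.141, 0.001, -3.14]
force: [0.2, 0.1, -1.8]
width: 30.1
```

```bash
python3 d.py 594 -268 124.4 180;  python3 -c "
from h import *
s=grab('scene','s3');t=grab('top','t3');cv2.imwrite('pics/v3.png',np.hstack([cv2.resize(s[100:320,60:310],None,fx=1.6,fy=1.6),cv2.resize(t[150:330,340:480],(274,352))]))"
```

```text
t 8.05 pos [ 597.11 -264.31  134.58] rot [-179.95    0.05 -179.89] F [ 0.18  0.12 -1.8 ] w 30.05847261244818 q [ 0.35  0.74  0.05  1.6  -0.04  0.8   1.98]
inc [ 0.31 -0.37  1.02] [-0.05  0.05  0.11]
```

View pics/v3.png

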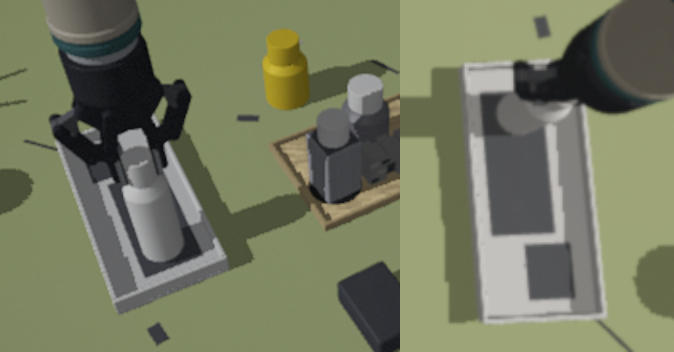

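Emit:
move_arm:
  increments:
    - [0.3, -0.4, 0.3, 0, 0, 0]
    - [0.3, -0.4, 0.6, 0, 0, 0]
    - [0.3, -0.4, 0.8, 0, 0, 0]
    - [0.3, -0.4, 0.9, 0, 0, 0]
    - [0.3, -0.4, 1, 0, 0, 0]
    - [0.3, -0.4, 1, 0, 0, 0]
    - [0.3, -0.4, 1, 0, 0, 0]
    - [0.3, -0.4, 1, 0, 0, 0]

```text
clock: 8.95
eef_pos: [593.6, -268.4, 125.2]
tool_rot: [-3.141, -0.0, -3.14]
force: [-2.9, 0.4, 8.9]
width: 30.4
```

```bash
python3 d.py 594 -268 124.1 180
```

```text
t 8.95 pos [ 593.58 -268.43  125.23] rot [-179.95   -0.   -179.9 ] F [-2.95  0.42  8.89] w 30.404215188044056 q [ 0.36  0.75  0.04  1.61 -0.04  0.78  1.99]
inc [-0.04  0.04  0.11] [-0.05 -0.    0.1 ]
```

Emit:
move_arm:
  increments:
    - [0, 0, -0.1, 0, 0, 0]
    - [0, 0, -0.1, 0, 0, 0]
    - [0, 0, -0.1, 0, 0, 0]
    - [0, 0, -0.1, 0, 0, 0]
    - [0, 0, -0.1, 0, 0, 0]
    - [0, 0, -0.1, 0, 0, 0]
    - [0, 0, -1, 0, 0, 0]
    - [0, 0, -3, 0, 0, 0]
    - [0, 0, -5, 0, 0, 0]
    - [0, 0, -7, 0, 0, 0]
    - [0.1, 2, -8, 0, 0, 0]
    - [0.2, 5, -8, 0, 0, 0]
    - [0.3, 9, -8, 0, 0, 0]
    - [0.4, 13, -8, 0, 0, 0]
    - [0.5, 17, -8, 0, 0, 0]
    - [0.6, 20, -8, 0, 0, 0]
    - [0.7, 22, -8, 0, 0, 0]
    - [0.7, 22.8, -8, 0, 0, 0]
    - [0.7, 22.8, -8, 0, 0, 0]
    - [0.7, 22.8, -8, 0, 0, 0]
  grip: 0.4

```text
clock: 10.95
eef_pos: [585.7, -41.0, 203.3]
tool_rot: [-3.141, -0.002, -3.141]
force: [-0.7, -0.7, 0.7]
width: 59.5
```

```bash
python3 d.py 586.3 -40.5 92 180
```

```text
t 10.95 pos [585.68 -41.02 203.34] rot [-179.94   -0.09 -179.95] F [-0.68 -0.74  0.72] w 59.485110438653145 q [-0.02  0.57  0.06  1.73 -0.04  0.84  1.63]
inc [-0.08  0.06 11.13] [-0.06 -0.09  0.05]
```

Emit:
move_arm:
  increments:
    - [-0.1, 0.1, 2, 0, 0, 0]
    - [-0.1, 0.1, 4.5, 0, 0, 0]
    - [-0.1, 0.1, 7, 0, 0, 0]
    - [-0.1, 0.1, 7.5, 0, 0, 0]
    - [-0.1, 0.1, 7.5, 0, 0, 0]
    - [-0.1, 0.1, 7.5, 0, 0, 0]
    - [-0.1, 0.1, 7.5, 0, 0, 0]
    - [-0.1, 0.1, 7.5, 0, 0, 0]

```text
clock: 11.75
eef_pos: [587.5, -39.1, 129.4]
tool_rot: [-3.141, 0.001, -3.14]
force: [0.6, -0.3, 0.1]
width: 59.7
```

```bash
python3 d.py 586.3 -40.5 92 180
```

```text
t 11.75 pos [587.47 -39.1  129.38] rot [-179.99    0.03 -179.9 ] F [ 0.55 -0.31  0.09] w 59.66101922882041 q [-0.01  0.67  0.05  1.79 -0.05  0.68  1.64]
inc [ 0.12 -0.14  3.74] [-0.01  0.03  0.1 ]
```

Emit:
move_arm:
  increments:
    - [0.1, -0.1, 1, 0, 0, 0]
    - [0.1, -0.1, 2, 0, 0, 0]
    - [0.1, -0.1, 3, 0, 0, 0]
    - [0.1, -0.1, 3.7, 0, 0, 0]
    - [0.1, -0.1, 3.7, 0, 0, 0]
    - [0.1, -0.1, 3.7, 0, 0, 0]
    - [0.1, -0.1, 3.7, 0, 0, 0]
    - [0.1, -0.1, 3.7, 0, 0, 0]

```text
clock: 12.55
eef_pos: [586.0, -40.0, 91.7]
tool_rot: [-3.142, -0.001, -3.14]
force: [0.3, 0.3, 0.0]
width: 59.9
```

Emit:
move_arm:
  increments:
    - [0, 0, 0, 0, 0, 0]
    - [0, 0, 0, 0, 0, 0]
    - [0, 0, 0, 0, 0, 0]
    - [0, 0, 0, 0, 0, 0]
    - [0, 0, 0, 0, 0, 0]
    - [0, 0, 0, 0, 0, 0]
    - [0, 0, 0, 0, 0, 0]
    - [0, 0, 0, 0, 0, 0]
    - [0, 0, 0, 0, 0, 0]
  grip: -1

```text
clock: 13.45
eef_pos: [586.1, -40.3, 91.8]
tool_rot: [-3.141, -0.001, -3.14]
force: [-1.1, -1.5, 5.2]
width: 35.7
```

```bash
python3 d.py 514 -272 264 180
```

```text
t 13.45 pos [586.06 -40.27  91.84] rot [-179.98   -0.03 -179.9 ] F [-1.15 -1.47  5.23] w 35.72184415715986 q [-0.01  0.72  0.04  1.82 -0.05  0.61  1.64]
inc [  7.26 -23.17 -17.2 ] [-0.02 -0.03  0.1 ]
```

Emit:
move_arm:
  increments:
    - [0, 0, -0.4, 0, 0, 0]
    - [0, 0, -1.2, 0, 0, 0]
    - [0, 0, -2.5, 0, 0, 0]
    - [0, 0, -4.5, 0, 0, 0]
    - [0, 0, -7, 0, 0, 0]
    - [0, 0, -9, 0, 0, 0]
    - [0.4, -1, -10, 0, 0, 0]
    - [1.2, -3, -10, 0, 0, 0]
    - [2.5, -6, -10, 0, 0, 0]
    - [4, -9, -10, 0, 0, 0]
    - [5.5, -12, -10, 0, 0, 0]
    - [6.5, -15, -10, 0, 0, 0]
    - [7.2, -18, -10, 0, 0, 0]
    - [7.2, -20.5, -10, 0, 0, 0]
    - [7.2, -22, -10, 0, 0, 0]
    - [7.2, -23, -10, 0, 0, 0]
    - [7.2, -23.1, -9, 0, 0, 0]
    - [7.2, -23.1, -7, 0, 0, 0]
    - [7.2, -23.1, -5, 0, 0, 0]
    - [7.2, -23.1, -3, 0, 0, 0]

```text
clock: 15.45
eef_pos: [514.4, -268.8, 120.0]
tool_rot: [3.14, -0.002, -3.137]
force: [0.7, 0.1, -3.1]
width: 36.0
```

Emit:
move_arm:
  increments:
    - [0, 0, 1, 0, 0, 0]
    - [0, 0, 2, 0, 0, 0]
    - [0, 0, 2, 0, 0, 0]
    - [0, 0, 2, 0, 0, 0]
    - [0, 0, 2, 0, 0, 0]
    - [0, 0, 2, 0, 0, 0]

```text
clock: 16.05
eef_pos: [514.6, -271.4, 102.2]
tool_rot: [-3.141, -0.0, -3.14]
force: [-0.6, -0.1, -2.1]
width: 35.6
```

```bash
python3 d.py 514 -272 92 180
```

```text
t 16.05 pos [ 514.62 -271.36  102.16] rot [-179.96   -0.01 -179.9 ] F [-0.62 -0.07 -2.13] w 35.6375763593297 q [ 0.41  0.7   0.04  1.83 -0.04  0.62  2.05]
inc [ 0.06 -0.06  1.02] [-0.04 -0.01  0.1 ]
```

Emit:
move_arm:
  increments:
    - [0, 0, 0.4, 0, 0, 0]
    - [0, 0, 0.7, 0, 0, 0]
    - [0, 0, 0.9, 0, 0, 0]
    - [0, 0, 1, 0, 0, 0]
    - [0, 0, 1, 0, 0, 0]
    - [0, 0, 1, 0, 0, 0]
    - [0, 0, 1, 0, 0, 0]

```text
clock: 16.75
eef_pos: [514.3, -271.3, 92.8]
tool_rot: [-3.141, -0.001, -3.14]
force: [-3.3, 1.2, 10.0]
width: 35.9
```

Emit:
move_arm:
  increments:
    - [0, 0, 0, 0, 0, 0]
    - [0, 0, 0, 0, 0, 0]
    - [0, 0, 0, 0, 0, 0]
    - [0, 0, 0, 0, 0, 0]
    - [0, 0, 0, 0, 0, 0]
    - [0, 0, 0, 0, 0, 0]
    - [0, 0, -1, 0, 0, 0]
    - [0, 0, -3, 0, 0, 0]
    - [0, 0, -5.5, 0, 0, 0]
    - [0, 0, -7.5, 0, 0, 0]
    - [-0.1, 2, -8, 0, 0, 0]
    - [-0.3, 5, -8, 0, 0, 0]
    - [-0.6, 9, -8, 0, 0, 0]
    - [-1, 13, -8, 0, 0, 0]
    - [-1.5, 17, -8, 0, 0, 0]
    - [-1.8, 21, -8, 0, 0, 0]
    - [-2, 25, -8, 0, 0, 0]
    - [-2.1, 28, -8, 0, 0, 0]
    - [-2.1, 29.6, -8, 0, 0, 0]
    - [-2.1, 29.6, -8, 0, 0, 0]
  grip: 0.5

```text
clock: 18.75
eef_pos: [534.8, 28.4, 172.0]
tool_rot: [3.14, -0.001, -3.134]
force: [0.2, 0.6, -0.6]
width: 64.3
```

```bash
python3 d.py 535.7 25 79 180;  python3 -c "
from h import *
s=grab('scene','s4');zoom(s,60,100,340,220,2.2,'v4')"
```

```text
t 18.75 pos [534.82  28.41 172.  ] rot [ 179.9    -0.04 -179.58] F [ 0.15  0.59 -0.62] w 64.26042137069844 q [-0.15  0.55  0.07  1.9  -0.06  0.7   1.53]
inc [-0.09 -0.36  9.3 ] [ 0.1  -0.04  0.42]
```

View pics/v4.png

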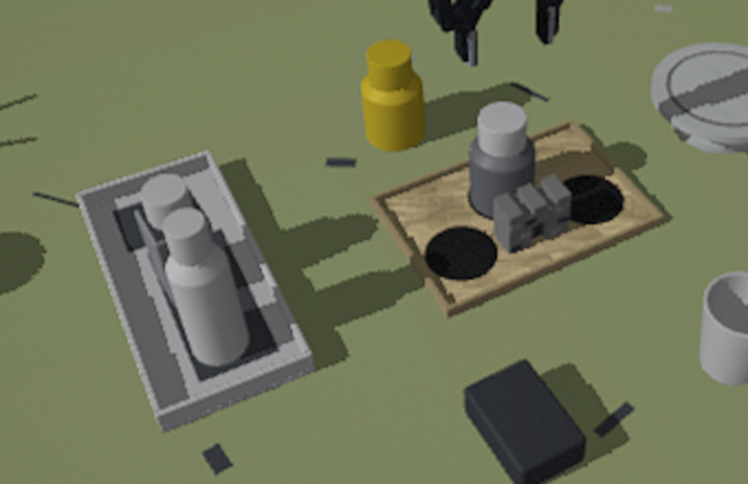

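Emit:
move_arm:
  increments:
    - [0, -0.1, 2, 0, 0, 0.2]
    - [0, -0.1, 4, 0, 0, 0.2]
    - [0, -0.1, 5, 0, 0, 0.2]
    - [0, -0.1, 5, 0, 0, 0.2]
    - [0, -0.1, 5, 0, 0, 0.2]
    - [0, -0.1, 5, 0, 0, 0.2]
    - [0, -0.1, 5, 0, 0, 0.2]

```text
clock: 19.5
eef_pos: [535.2, 23.8, 122.2]
tool_rot: [3.142, 0.0, 3.14]
force: [-0.6, 0.0, 0.1]
width: 64.0
```

```bash
python3 d.py 535.7 25 79 180; python3 -c "
from h import *
t=grab('top','t5');zoom(t,180,170,160,110,4.5,'v5')"
```

```text
t 19.5 pos [535.19  23.82 122.15] rot [180.    0.  179.9] F [-0.55  0.04  0.1 ] w 64.0309486758551 q [-0.14  0.62  0.06  1.94 -0.06  0.58  1.53]
inc [-0.05  0.12  4.32] [ 0.   0.  -0.1]
```

Emit:
move_arm:
  increments:
    - [0, 0.1, 1, 0, 0, 0]
    - [0, 0.1, 2, 0, 0, 0]
    - [0, 0.1, 3, 0, 0, 0]
    - [0, 0.1, 4, 0, 0, 0]
    - [0, 0.1, 4.3, 0, 0, 0]
    - [0, 0.1, 4.3, 0, 0, 0]
    - [0, 0.1, 4.3, 0, 0, 0]
    - [0, 0.1, 4.3, 0, 0, 0]

```text
clock: 20.35
eef_pos: [534.9, 24.9, 78.7]
tool_rot: [3.142, -0.001, 3.14]
force: [0.4, -0.7, -0.6]
width: 64.2
```

Emit:
move_arm:
  increments:
    - [0, 0, 0, 0, 0, 0]
    - [0, 0, 0, 0, 0, 0]
    - [0, 0, 0, 0, 0, 0]
    - [0, 0, 0, 0, 0, 0]
    - [0, 0, 0, 0, 0, 0]
    - [0, 0, 0, 0, 0, 0]
    - [0, 0, 0, 0, 0, 0]
    - [0, 0, 0, 0, 0, 0]
    - [0, 0, 0, 0, 0, 0]
  grip: -1

```text
clock: 21.25
eef_pos: [534.9, 24.9, 79.1]
tool_rot: [3.142, -0.0, 3.14]
force: [-0.6, 0.2, 4.8]
width: 42.1
```

```bash
python3 d.py 434 -276 79 180
```

```text
t 21.25 pos [534.94  24.9   79.07] rot [180.    -0.02 179.91] F [-0.59  0.21  4.83] w 42.11059754040678 q [-0.13  0.69  0.05  1.97 -0.07  0.49  1.54]
inc [ 10.04 -30.11   0.01] [ 0.   -0.02 -0.09]
```

Emit:
move_arm:
  increments:
    - [0, 0, -0.4, 0, 0, 0]
    - [0, 0, -1.2, 0, 0, 0]
    - [0, 0, -2.5, 0, 0, 0]
    - [0, 0, -4.5, 0, 0, 0]
    - [0, 0, -7, 0, 0, 0]
    - [0, 0, -9, 0, 0, 0]
    - [1, -1, -10, 0, 0, 0]
    - [2.5, -3, -10, 0, 0, 0]
    - [4.5, -6, -10, 0, 0, 0]
    - [6.5, -9, -10, 0, 0, 0]
    - [8, -12, -10, 0, 0, 0]
    - [9, -15, -10, 0, 0, 0]
    - [9.8, -18, -10, 0, 0, 0]
    - [10, -21, -10, 0, 0, 0]
    - [10, -24, -10, 0, 0, 0]
    - [10, -27, -10, 0, 0, 0]
    - [10, -29, -10, 0, 0, 0]
    - [10, -30, -10, 0, 0, 0]
    - [10, -30.1, -9, 0, 0, 0]
    - [10, -30.1, -7, 0, 0, 0]

```text
clock: 23.25
eef_pos: [434.6, -275.5, 148.8]
tool_rot: [-3.141, 0.001, 3.14]
force: [1.1, 0.7, -3.0]
width: 42.3
```

Emit:
move_arm:
  increments:
    - [0, 0, 2, 0, 0, 0]
    - [0, 0, 4, 0, 0, 0]
    - [0, 0, 5.5, 0, 0, 0]
    - [0, 0, 6, 0, 0, 0]
    - [0, 0, 6, 0, 0, 0]
    - [0, 0, 6, 0, 0, 0]
    - [0, 0, 6, 0, 0, 0]
    - [0, 0, 6, 0, 0, 0]

```text
clock: 24.05
eef_pos: [434.5, -276.0, 89.2]
tool_rot: [-3.141, -0.0, 3.14]
force: [-0.1, 0.7, -3.2]
width: 42.4
```

```bash
python3 d.py 434 -276 79 180
```

```text
t 24.05 pos [ 434.49 -276.04   89.2 ] rot [-179.96   -0.02  179.91] F [-0.07  0.7  -3.21] w 42.367758099644846 q [ 0.49  0.66  0.04  2.02 -0.05  0.47  2.13]
inc [0.05 0.   1.02] [-0.04 -0.02 -0.09]
```

Lower, release and back off; then view the gate with the arm still away over the tray.

Emit:
move_arm:
  increments:
    - [0, 0, 0.4, 0, 0, 0]
    - [0, 0, 0.7, 0, 0, 0]
    - [0, 0, 0.9, 0, 0, 0]
    - [0, 0, 1, 0, 0, 0]
    - [0, 0, 1, 0, 0, 0]
    - [0, 0, 1, 0, 0, 0]
    - [0, 0, 1, 0, 0, 0]

```text
clock: 24.75
eef_pos: [434.2, -276.1, 80.0]
tool_rot: [-3.141, -0.001, 3.14]
force: [-2.9, 1.5, 15.5]
width: 42.1
```

Emit:
move_arm:
  increments:
    - [0, 0, 0, 0, 0, 0]
    - [0, 0, 0, 0, 0, 0]
    - [0, 0, 0, 0, 0, 0]
    - [0, 0, 0, 0, 0, 0]
    - [0, 0, 0, 0, 0, 0]
    - [0, 0, 0, 0, 0, 0]
    - [0, 0, -1, 0, 0, 0]
    - [0, 0, -3, 0, 0, 0]
    - [0, 0, -5.5, 0, 0, 0]
    - [0, 0, -8.5, 0, 0, 0]
    - [0, 0, -11, 0, 0, 0]
    - [0, 0, -12, 0, 0, 0]
    - [0, 0, -12, 0, 0, 0]
    - [0, 0, -12, 0, 0, 0]
  grip: 0.5

```text
clock: 26.15
eef_pos: [433.7, -275.5, 197.9]
tool_rot: [3.141, -0.003, 3.14]
force: [-0.1, -0.6, 0.2]
width: 63.7
```

```bash
python3 d.py 588 30 150 94.7; python3 -c "
from h import *
t=grab('top','t6')
g=cv2.resize(t[180:280,200:330],None,fx=4,fy=4,interpolation=2)
s=grab('scene','s6');b=cv2.resize(s[150:270,60:340],(520,223),interpolation=2)
cv2.imwrite('pics/v6.png',np.vstack([g[:350],b]))"
```

```text
t 26.15 pos [ 433.72 -275.54  197.89] rot [179.97  -0.14 179.91] F [-0.15 -0.56  0.16] w 63.67639314622828 q [ 0.47  0.48  0.06  1.93 -0.04  0.73  2.12]
inc [-15.39  30.57   4.77] [-0.08 -0.14 85.21]
```

View pics/v6.png

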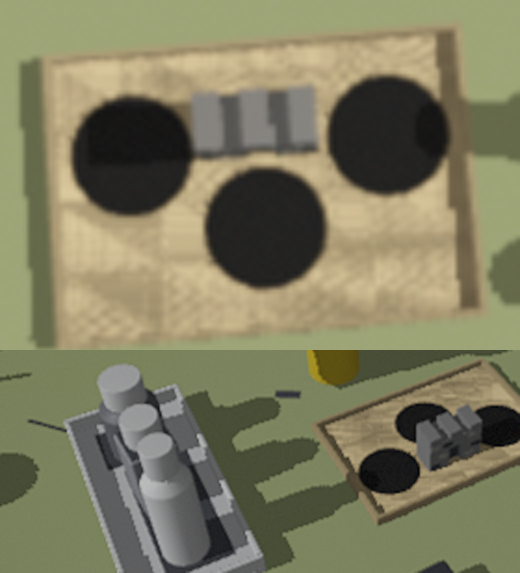

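Run:
```python
from h import *
o=lambda u,v:np.array([u,v])/4+[199.6,179.6]
for u,v in((192,95),(314,87),(316,146),(194,154)): print(ray("top",o(u,v),53))
print(np.mean([ray("top",o(u,v),53) for u,v in((192,95),(314,87),(316,146),(194,154))],0))
t=cv2.imread("pics/t6.png");g=t.max(2);m=((g<60)*255).astype(np.uint8)
for c in cv2.findContours(m[180:280,200:330].copy(),0,2,offset=(200,180))[0]:
    if cv2.contourArea(c)>300:
        e=cv2.fitEllipse(np.array([ray("top",p,5)[:2] for p in c[:,0]],np.float32));print("pad",e)
```

```text
[600.53  61.94  53.  ]
[604.75  -1.18  53.  ]
[573.99  -2.31  53.  ]
[569.79  60.46  53.  ]
[587.26  29.73  53.  ]
pad ((535.7655029296875, 25.93085289001465), (60.91134262084961, 61.527347564697266), 157.03857421875)
pad ((575.0122680664062, 99.0399169921875), (61.25345993041992, 63.016719818115234), 38.42580032348633)
pad ((586.5053100585938, -40.44179916381836), (60.52851867675781, 63.01451110839844), 7.369032859802246)
```

Emit:
move_arm:
  increments:
    - [-0.5, 1, 0, 0, 0, 8]
    - [-1, 3, 0, 0, 0, 16]
    - [-2, 5.5, 0, 0, 0, 24]
    - [-3.5, 8, 0, 0, 0, 32]
    - [-5, 11, 0, 0, 0, 40]
    - [-6.5, 14, 0, 0, 0, 48]
    - [-8, 17, 0, 0, 0, 56]
    - [-9.5, 20, 0, 0, 0, 64]
    - [-11, 23, 0, 0, 0, 72]
    - [-12.5, 26, 1, 0, 0, 80]
    - [-14, 28.5, 2, 0, 0, 86]
    - [-15, 30, 3, 0, 0, 86]
    - [-15.3, 30.5, 4.5, 0, 0, 86]
    - [-15.3, 30.5, 4.7, 0, 0, 86]
    - [-15.3, 30.5, 4.7, 0, 0, 86]
    - [-15.3, 30.5, 4.7, 0, 0, 86]
    - [-15.3, 30.5, 4.7, 0, 0, 86]
    - [-15.3, 30.5, 4.7, 0, 0, 86]
  grip: 0.16

```text
clock: 28.05
eef_pos: [587.8, 28.0, 152.0]
tool_rot: [-3.141, -0.0, 1.638]
force: [-0.8, 0.3, -0.2]
width: 49.3
```

```bash
python3 d.py 587.3 29.7 70 94
```

```text
t 28.05 pos [587.81  28.04 151.99] rot [-179.97   -0.01   93.85] F [-0.84  0.34 -0.18] w 49.284155230977504 q [-0.38  0.68  0.46  1.78 -0.41  0.78  0.36]
inc [ 0.17 -0.04  8.2 ] [-0.03 -0.01 -0.15]
```

Emit:
move_arm:
  increments:
    - [0.1, 0, 2, 0, 0, 0]
    - [0.1, 0, 4, 0, 0, 0]
    - [0.1, 0, 6, 0, 0, 0]
    - [0.1, 0, 7.8, 0, 0, 0]
    - [0.1, 0, 7.8, 0, 0, 0]
    - [0.1, 0, 7.8, 0, 0, 0]
    - [0.1, 0, 7.8, 0, 0, 0]

```text
clock: 28.75
eef_pos: [588.3, 29.7, 74.5]
tool_rot: [3.141, 0.0, 1.639]
force: [-0.0, -0.1, -0.0]
width: 49.5
```

```bash
python3 d.py 587.3 29.7 13 94; python3 -c "
from h import *
s=grab('scene','s7');zoom(s,220,80,160,160,3.5,'v7')"
```

```text
t 28.75 pos [588.33  29.66  74.47] rot [179.97   0.    93.9 ] F [-0.02 -0.13 -0.03] w 49.47872234224689 q [-0.34  0.79  0.39  1.83 -0.48  0.62  0.41]
inc [ 0.01 -0.11  6.15] [ 0.03  0.   -0.1 ]
```

View pics/v7.png

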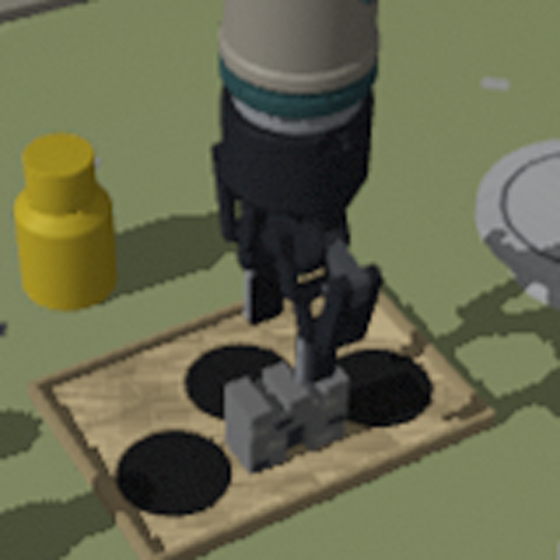

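Emit:
move_arm:
  increments:
    - [0, -0.1, 1, 0, 0, 0]
    - [0, -0.1, 2, 0, 0, 0]
    - [0, -0.1, 3, 0, 0, 0]
    - [0, -0.1, 4, 0, 0, 0]
    - [0, -0.1, 5, 0, 0, 0]
    - [0, -0.1, 6, 0, 0, 0]
    - [0, -0.1, 6.1, 0, 0, 0]
    - [0, -0.1, 6.1, 0, 0, 0]
    - [0, -0.1, 6.1, 0, 0, 0]
    - [0, -0.1, 6.1, 0, 0, 0]

```text
clock: 29.8
eef_pos: [586.8, 29.8, 12.8]
tool_rot: [-3.141, -0.0, 1.639]
force: [-0.9, 0.8, -0.4]
width: 49.6
```

Emit:
move_arm:
  increments:
    - [0, 0, 0, 0, 0, 0]
    - [0, 0, 0, 0, 0, 0]
    - [0, 0, 0, 0, 0, 0]
    - [0, 0, 0, 0, 0, 0]
    - [0, 0, 0, 0, 0, 0]
    - [0, 0, 0, 0, 0, 0]
    - [0, 0, 0, 0, 0, 0]
    - [0, 0, 0, 0, 0, 0]
  grip: -1

```text
clock: 30.6
eef_pos: [586.9, 29.8, 12.8]
tool_rot: [-3.141, -0.0, 1.639]
force: [-1.0, -0.3, 6.0]
width: 29.2
```

```bash
python3 d.py 526 279 53 94
```

```text
t 30.6 pos [586.88  29.83  12.84] rot [-179.98   -0.01   93.91] F [-0.96 -0.28  5.98] w 29.209736811367666 q [-0.3   0.88  0.32  1.84 -0.53  0.5   0.45]
inc [25.28 -4.38 -4.01] [-0.02 -0.01 -0.09]
```

Emit:
move_arm:
  increments:
    - [0, 0, -0.4, 0, 0, 0]
    - [0, 0, -1.2, 0, 0, 0]
    - [0, 0, -2.5, 0, 0, 0]
    - [0, 0, -4.5, 0, 0, 0]
    - [0, 0, -7, 0, 0, 0]
    - [0, 0, -9, 0, 0, 0]
    - [1, -0.2, -10, 0, 0, 0]
    - [3, -0.5, -10, 0, 0, 0]
    - [6, -1, -10, 0, 0, 0]
    - [9, -1.6, -10, 0, 0, 0]
    - [12, -2.1, -10, 0, 0, 0]
    - [15, -2.6, -10, 0, 0, 0]
    - [18, -3.1, -10, 0, 0, 0]
    - [21, -3.7, -10, 0, 0, 0]
    - [23, -4, -10, 0, 0, 0]
    - [24.5, -4.2, -10, 0, 0, 0]
    - [25.3, -4.4, -10, 0, 0, 0]
    - [25.3, -4.4, -9, 0, 0, 0]
    - [25.3, -4.4, -7, 0, 0, 0]
    - [25.3, -4.4, -5.5, 0, 0, 0]

```text
clock: 32.6
eef_pos: [525.3, 277.3, 66.1]
tool_rot: [-3.139, 0.001, 1.637]
force: [-0.5, 0.1, -1.4]
width: 29.4
```

Emit:
move_arm:
  increments:
    - [0, 0, 0.2, 0, 0, 0]
    - [0, 0, 0.4, 0, 0, 0]
    - [0, 0, 0.4, 0, 0, 0]
    - [0, 0, 0.4, 0, 0, 0]
    - [0, 0, 0.4, 0, 0, 0]

```text
clock: 33.1
eef_pos: [525.7, 279.3, 64.0]
tool_rot: [-3.141, -0.001, 1.639]
force: [0.0, 0.3, -0.6]
width: 29.6
```

```bash
python3 d.py 526 279 53 94; python3 -c "
from h import *
t=grab('top','t8');s=grab('scene','s8');cv2.imwrite('pics/v8.png',np.hstack([cv2.resize(t[180:300,80:200],(380,380),interpolation=2),cv2.resize(s[60:180,330:450],(380,380),interpolation=2)]))"
```

```text
t 33.1 pos [525.74 279.33  63.99] rot [-179.97   -0.03   93.91] F [ 0.02  0.31 -0.64] w 29.598681187506834 q [-0.79  0.82  0.42  1.81 -0.54  0.63  0.02]
inc [-0.04  0.02  1.1 ] [-0.03 -0.03 -0.09]
```

View pics/v8.png

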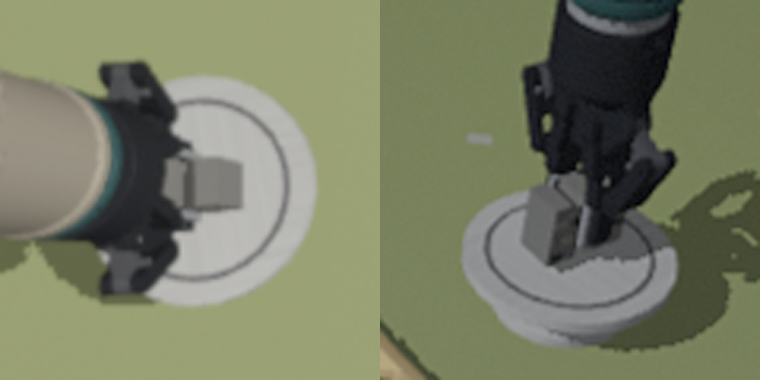

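Emit:
move_arm:
  increments:
    - [0, 0, 0.4, 0, 0, 0]
    - [0, 0, 0.7, 0, 0, 0]
    - [0, 0, 0.9, 0, 0, 0]
    - [0, 0, 1, 0, 0, 0]
    - [0, 0, 1.1, 0, 0, 0]
    - [0, 0, 1.1, 0, 0, 0]
    - [0, 0, 1.1, 0, 0, 0]

```text
clock: 33.9
eef_pos: [525.0, 279.2, 53.9]
tool_rot: [-3.14, -0.001, 1.639]
force: [-4.1, -0.9, 13.0]
width: 28.9
```

Emit:
move_arm:
  increments:
    - [0, 0, 0, 0, 0, 0]
    - [0, 0, 0, 0, 0, 0]
    - [0, 0, 0, 0, 0, 0]
    - [0, 0, 0, 0, 0, 0]
    - [0, 0, 0, 0, 0, 0]
    - [0, 0, -0.3, 0, 0, 0]
    - [0, 0, -1, 0, 0, 0]
    - [0, 0, -3, 0, 0, 0]
    - [0, 0, -6, 0, 0, 0]
    - [0, 0, -9, 0, 0, 0]
    - [0, 0, -12, 0, 0, 0]
    - [0, 0, -13.5, 0, 0, 0]
    - [-1, 0, -14, 0, 0, 0]
    - [-4, 0, -14, 0, 0, 0]
    - [-8, 0, -14, 0, 0, 0]
    - [-12, 0, -14, 0, 0, 0]
    - [-16, 0, -14, 0, 0, 0]
    - [-20, 0, -14, 0, 0, 0]
    - [-23, 0, -14, 0, 0, 0]
    - [-25, 0, -14, 0, 0, 0]
  grip: 0.2

```text
clock: 35.9
eef_pos: [541.6, 25.6, 192.1]
tool_rot: [-3.139, 0.001, 1.635]
force: [1.4, 0.4, 0.6]
width: 51.3
```

```bash
python3 d.py 434.3 -275.9 200 180; python3 -c "
from h import *
t=grab('top','t9');zoom(t,90,180,110,110,4,'v9')"
```

```text
t 35.9 pos [541.59  25.63 192.08] rot [-179.85    0.08   93.67] F [1.45 0.4  0.6 ] w 51.268476391176 q [-0.45  0.58  0.53  1.87 -0.39  0.8   0.36]
inc [-29.41 -12.64  -0.72] [ -0.18  -0.05 -86.33]
```

View pics/v9.png

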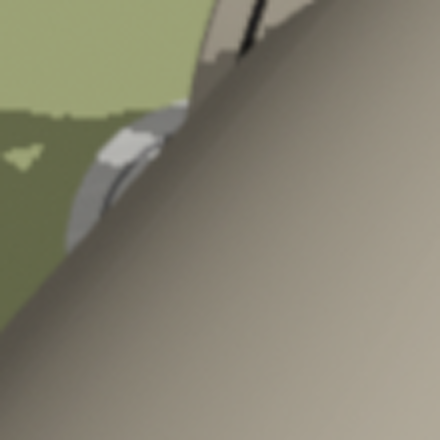

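Emit:
move_arm:
  increments:
    - [-1, -0.4, -0.7, 0, 0, -8]
    - [-3, -1.3, -0.7, 0, 0, -16]
    - [-5, -2.1, -0.7, 0, 0, -24]
    - [-7.5, -3.2, -0.7, 0, 0, -32]
    - [-10, -4.3, -0.7, 0, 0, -40]
    - [-12.5, -5.4, -0.7, 0, 0, -48]
    - [-15, -6.4, -0.7, 0, 0, -56]
    - [-18, -7.7, -0.7, 0, 0, -64]
    - [-21, -9, -0.7, 0, 0, -72]
    - [-24, -10.3, -0.7, 0, 0, -80]
    - [-26.5, -11.4, -0.7, 0, 0, -86.2]
    - [-28.5, -12.2, -0.7, 0, 0, -86.2]
    - [-29.4, -12.6, -0.7, 0, 0, -86.2]
    - [-29.4, -12.6, -0.7, 0, 0, -86.2]
    - [-29.4, -12.6, -0.7, 0, 0, -86.2]
    - [-29.4, -12.6, -0.7, 0, 0, -86.2]
    - [-29.4, -12.6, -0.7, 0, 0, -86.2]
    - [-29.4, -12.6, -0.7, 0, 0, -86.2]
  grip: 0.5

```text
clock: 37.75
eef_pos: [437.3, -271.3, 199.5]
tool_rot: [3.141, -0.001, -3.138]
force: [-0.3, -1.0, -0.7]
width: 64.2
```

```bash
python3 d.py 434.2 -276.1 79 179.9
python3 - <<'E'
from h import *
t=grab('top','t10');zoom(t,90,180,110,110,4,'v10')
h=cv2.cvtColor(t,cv2.COLOR_BGR2HSV)
k=((h[:,:,1]<45)&(h[:,:,2]>90)).astype(np.uint8)*255;k[:,:95]=0;k[:,190:]=0;k[:195]=0;k[290:]=0
c=max(cv2.findContours(k,0,2)[0],key=cv2.contourArea)
print(cv2.fitEllipse(np.array([ray("top",p,45)[:2] for p in cv2.convexHull(c)[:,0]],np.float32)))
E
```

```text
t 37.75 pos [ 437.31 -271.26  199.5 ] rot [ 179.99   -0.08 -179.8 ] F [-0.34 -0.95 -0.68] w 64.1970639574344 q [ 0.44  0.48  0.09  1.93 -0.06  0.74  2.14]
inc [ 0.3  -0.49 12.05] [ 0.01 -0.08  0.3 ]
((526.2523193359375, 279.02001953125), (150.97113037109375, 153.72613525390625), 167.39971923828125)
```

View pics/v10.png

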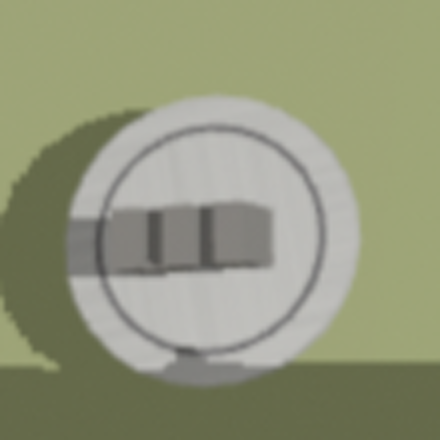

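Run:
```python
from h import *
o=lambda u,v:np.array([u,v])/4+[89.6,179.6]
for u,v in((108,211),(212,206),(242,206),(243,265),(110,274)): print(ray("top",o(u,v),93))
print((proj("top",[526,279,93])-[89.6,179.6])*4)
```

```text
[536.69 312.98  93.  ]
[539.19 262.22  93.  ]
[539.21 247.54  93.  ]
[510.52 245.61  93.  ]
[506.08 310.08  93.  ]
[176.19 233.  ]
```

Emit:
move_arm:
  increments:
    - [0.2, -0.3, 1.5, 0, 0, 0.3]
    - [0.2, -0.3, 3.5, 0, 0, 0.3]
    - [0.2, -0.3, 6, 0, 0, 0.3]
    - [0.2, -0.3, 7.5, 0, 0, 0.3]
    - [0.2, -0.3, 7.5, 0, 0, 0.3]
    - [0.2, -0.3, 7.5, 0, 0, 0.3]
    - [0.2, -0.3, 7.5, 0, 0, 0.3]
    - [0.2, -0.3, 7.5, 0, 0, 0.3]

```text
clock: 38.6
eef_pos: [435.4, -275.4, 125.5]
tool_rot: [-3.141, 0.0, 3.138]
force: [0.3, 0.1, -0.2]
width: 64.0
```

```bash
python3 d.py 434.2 -276.1 80 179.9
```

```text
t 38.6 pos [ 435.42 -275.43  125.46] rot [-179.95    0.01  179.82] F [ 0.34  0.11 -0.19] w 64.04775448182896 q [ 0.46  0.59  0.07  1.99 -0.08  0.56  2.15]
inc [ 0.12 -0.06  4.55] [-0.05  0.01 -0.08]
```

Emit:
move_arm:
  increments:
    - [0.1, 0, 1.5, 0, 0, 0]
    - [0.1, 0, 3, 0, 0, 0]
    - [0.1, 0, 4.2, 0, 0, 0]
    - [0.1, 0, 4.5, 0, 0, 0]
    - [0.1, 0, 4.5, 0, 0, 0]
    - [0.1, 0, 4.5, 0, 0, 0]
    - [0.1, 0, 4.5, 0, 0, 0]

```text
clock: 39.3
eef_pos: [434.1, -275.4, 80.1]
tool_rot: [-3.141, -0.0, 3.138]
force: [0.2, 1.3, -0.3]
width: 63.8
```

Emit:
move_arm:
  increments:
    - [0, 0, 0, 0, 0, 0]
    - [0, 0, 0, 0, 0, 0]
    - [0, 0, 0, 0, 0, 0]
    - [0, 0, 0, 0, 0, 0]
    - [0, 0, 0, 0, 0, 0]
    - [0, 0, 0, 0, 0, 0]
    - [0, 0, 0, 0, 0, 0]
    - [0, 0, 0, 0, 0, 0]
    - [0, 0, 0, 0, 0, 0]
  grip: -1

```text
clock: 40.2
eef_pos: [434.1, -275.5, 80.3]
tool_rot: [-3.141, -0.0, 3.138]
force: [-0.4, -0.2, 5.3]
width: 42.2
```

```bash
python3 d.py 535.2 25.2 90 179.9
```

```text
t 40.2 pos [ 434.13 -275.54   80.27] rot [-179.96   -0.02  179.8 ] F [-0.43 -0.23  5.33] w 42.20680720770867 q [ 0.47  0.67  0.06  2.02 -0.08  0.45  2.16]
inc [-10.    30.11  -1.  ] [-0.04 -0.02 -0.1 ]
```

Emit:
move_arm:
  increments:
    - [0, 0, -0.4, 0, 0, 0]
    - [0, 0, -1.2, 0, 0, 0]
    - [0, 0, -2.5, 0, 0, 0]
    - [0, 0, -4.5, 0, 0, 0]
    - [0, 0, -7, 0, 0, 0]
    - [0, 0, -9, 0, 0, 0]
    - [0, 1, -10, 0, 0, 0]
    - [-0.3, 3, -10, 0, 0, 0]
    - [-1, 6, -10, 0, 0, 0]
    - [-2.5, 9, -10, 0, 0, 0]
    - [-4, 12, -10, 0, 0, 0]
    - [-5.5, 15, -10, 0, 0, 0]
    - [-7, 18, -10, 0, 0, 0]
    - [-8.5, 21, -10, 0, 0, 0]
    - [-9.5, 24, -10, 0, 0, 0]
    - [-10.1, 27, -10, 0, 0, 0]
    - [-10.1, 29, -10, 0, 0, 0]
    - [-10.1, 30.1, -10, 0, 0, 0]
    - [-10.1, 30.1, -9, 0, 0, 0]
    - [-10.1, 30.1, -7, 0, 0, 0]

```text
clock: 42.2
eef_pos: [536.5, 24.7, 149.6]
tool_rot: [-3.141, 0.001, 3.138]
force: [0.4, -0.9, -2.2]
width: 42.1
```

Emit:
move_arm:
  increments:
    - [0, 0, 2, 0, 0, 0]
    - [0, 0, 4, 0, 0, 0]
    - [0, 0, 5.5, 0, 0, 0]
    - [0, 0, 6, 0, 0, 0]
    - [0, 0, 6, 0, 0, 0]
    - [0, 0, 6, 0, 0, 0]
    - [0, 0, 6, 0, 0, 0]
    - [0, 0, 6, 0, 0, 0]

```text
clock: 43.0
eef_pos: [536.2, 25.5, 90.1]
tool_rot: [3.142, -0.0, 3.138]
force: [0.0, -0.0, -2.3]
width: 42.6
```

```bash
python3 d.py 535.0 25.2 80 179.9
```

```text
t 43.0 pos [536.22  25.48  90.07] rot [180.    -0.01 179.81] F [ 0.01 -0.02 -2.29] w 42.614735542191774 q [-0.15  0.68  0.08  1.96 -0.11  0.51  1.57]
inc [ 0.12 -0.03  1.01] [ 0.   -0.01 -0.09]
```

Emit:
move_arm:
  increments:
    - [0.1, 0, 0.3, 0, 0, 0]
    - [0.1, 0, 0.6, 0, 0, 0]
    - [0.1, 0, 0.8, 0, 0, 0]
    - [0.1, 0, 0.9, 0, 0, 0]
    - [0.1, 0, 1, 0, 0, 0]
    - [0.1, 0, 1, 0, 0, 0]
    - [0.1, 0, 1, 0, 0, 0]

```text
clock: 43.7
eef_pos: [534.8, 25.5, 79.4]
tool_rot: [-3.142, -0.001, 3.138]
force: [0.3, 0.2, -1.3]
width: 42.2
```

Emit:
move_arm:
  increments:
    - [0, 0, 0, 0, 0, 0]
    - [0, 0, 0, 0, 0, 0]
    - [0, 0, 0, 0, 0, 0]
    - [0, 0, 0, 0, 0, 0]
    - [0, 0, 0, 0, 0, 0]
    - [0, 0, 0, 0, 0, 0]
    - [0, 0, -1, 0, 0, 0]
    - [0, 0, -3, 0, 0, 0]
    - [0, 0, -5.5, 0, 0, 0]
    - [0, 0, -8.5, 0, 0, 0]
    - [0, -1, -10, 0, 0, 0]
    - [0, -4, -11, 0, 0, 0]
    - [0.3, -8, -11, 0, 0, 0]
    - [0.6, -12, -11, 0, 0, 0]
    - [1, -16, -11, 0, 0, 0]
    - [1.4, -20, -11, 0, 0, 0]
    - [1.8, -24, -11, 0, 0, 0]
    - [2.1, -27, -11, 0, 0, 0]
    - [2.1, -29, -11, 0, 0, 0]
    - [2.1, -29.6, -11, 0, 0, 0]
  grip: 0.4

```text
clock: 45.7
eef_pos: [512.1, -273.7, 190.1]
tool_rot: [-3.14, -0.001, 3.134]
force: [0.5, 0.7, -0.3]
width: 60.0
```

Emit:
move_arm:
  increments:
    - [0, 0, 1, 0, 0, 0]
    - [0, 0, 3, 0, 0, 0]
    - [0, 0, 5, 0, 0, 0]
    - [0, 0, 5, 0, 0, 0]
    - [0, 0, 5, 0, 0, 0]
    - [0, 0, 5, 0, 0, 0]
    - [0, 0, 5, 0, 0, 0]

```text
clock: 46.4
eef_pos: [513.5, -270.3, 140.4]
tool_rot: [-3.141, 0.0, 3.139]
force: [-0.1, 0.1, 0.8]
width: 59.6
```

```bash
python3 d.py 514.3 -271.3 93 179.9
```

```text
t 46.4 pos [ 513.55 -270.29  140.38] rot [-179.96    0.01  179.84] F [-0.06  0.09  0.83] w 59.616017598249634 q [ 0.38  0.64  0.09  1.81 -0.08  0.69  2.08]
inc [-0.07 -0.1   4.74] [-0.04  0.01 -0.06]
```

Emit:
move_arm:
  increments:
    - [-0.1, -0.1, 1.5, 0, 0, 0]
    - [-0.1, -0.1, 3, 0, 0, 0]
    - [-0.1, -0.1, 4.3, 0, 0, 0]
    - [-0.1, -0.1, 4.7, 0, 0, 0]
    - [-0.1, -0.1, 4.7, 0, 0, 0]
    - [-0.1, -0.1, 4.7, 0, 0, 0]
    - [-0.1, -0.1, 4.7, 0, 0, 0]

```text
clock: 47.1
eef_pos: [514.2, -271.7, 92.9]
tool_rot: [-3.141, -0.0, 3.138]
force: [-0.5, -1.0, -0.0]
width: 59.7
```

Emit:
move_arm:
  increments:
    - [0, 0, 0, 0, 0, 0]
    - [0, 0, 0, 0, 0, 0]
    - [0, 0, 0, 0, 0, 0]
    - [0, 0, 0, 0, 0, 0]
    - [0, 0, 0, 0, 0, 0]
    - [0, 0, 0, 0, 0, 0]
    - [0, 0, 0, 0, 0, 0]
    - [0, 0, 0, 0, 0, 0]
    - [0, 0, 0, 0, 0, 0]
  grip: -1

```text
clock: 48.0
eef_pos: [514.2, -271.9, 93.2]
tool_rot: [-3.141, -0.0, 3.138]
force: [-0.9, 0.0, 5.8]
width: 36.1
```

```bash
python3 d.py 586.1 -40.3 103 180;python3 -c "
from h import *
t=grab('top','t11')"
```

```text
t 48.0 pos [ 514.24 -271.92   93.15] rot [-179.95   -0.01  179.8 ] F [-0.89  0.03  5.78] w 36.134199108595965 q [ 0.39  0.72  0.08  1.83 -0.09  0.6   2.09]
inc [-7.1  23.19 -1.01] [-0.05 -0.01 -0.2 ]
```

Emit:
move_arm:
  increments:
    - [0, 0, -0.4, 0, 0, 0]
    - [0, 0, -1.2, 0, 0, 0]
    - [0, 0, -2.5, 0, 0, 0]
    - [0, 0, -4.5, 0, 0, 0]
    - [0, 0, -7, 0, 0, 0]
    - [0, 0, -9, 0, 0, 0]
    - [0, 1, -10, 0, 0, -0.3]
    - [-0.2, 3, -10, 0, 0, -0.3]
    - [-0.6, 6, -10, 0, 0, -0.3]
    - [-1.5, 9, -10, 0, 0, -0.3]
    - [-3, 12, -10, 0, 0, -0.3]
    - [-5, 15, -10, 0, 0, -0.3]
    - [-6.5, 18, -10, 0, 0, -0.3]
    - [-7.1, 20.5, -10, 0, 0, -0.3]
    - [-7.1, 22.2, -10, 0, 0, -0.3]
    - [-7.1, 23.1, -10, 0, 0, -0.3]
    - [-7.1, 23.2, -9, 0, 0, -0.3]
    - [-7.1, 23.2, -7, 0, 0, -0.3]
    - [-7.1, 23.2, -4.5, 0, 0, -0.3]
    - [-7.1, 23.2, -2.5, 0, 0, -0.3]

```text
clock: 50.05
eef_pos: [584.2, -42.0, 115.7]
tool_rot: [-3.14, -0.003, 3.141]
force: [-0.4, -0.2, -2.7]
width: 36.1
```

Emit:
move_arm:
  increments:
    - [0, 0, 1, 0, 0, 0]
    - [0, 0, 1.5, 0, 0, 0]
    - [0, 0, 1.5, 0, 0, 0]
    - [0, 0, 1.5, 0, 0, 0]
    - [0, 0, 1.5, 0, 0, 0]
    - [0, 0, 1.5, 0, 0, 0]

```text
clock: 50.65
eef_pos: [586.1, -39.7, 103.1]
tool_rot: [-3.142, -0.0, -3.14]
force: [0.3, 0.1, -2.3]
width: 36.2
```

```bash
python3 d.py 586.1 -40.3 93 180.1
```

```text
t 50.65 pos [586.08 -39.68 103.06] rot [-180.     -0.   -179.89] F [ 0.3   0.15 -2.25] w 36.190892944518566 q [-0.04  0.71  0.09  1.81 -0.1   0.63  1.68]
inc [-0.   -0.06  1.01] [-0.   -0.    0.01]
```

Emit:
move_arm:
  increments:
    - [0, -0.05, 0.3, 0, 0, 0]
    - [0, -0.05, 0.6, 0, 0, 0]
    - [0, -0.05, 0.8, 0, 0, 0]
    - [0, -0.05, 0.9, 0, 0, 0]
    - [0, -0.05, 1.05, 0, 0, 0]
    - [0, -0.05, 1.05, 0, 0, 0]
    - [0, -0.05, 1.05, 0, 0, 0]

```text
clock: 51.35
eef_pos: [585.6, -40.2, 92.2]
tool_rot: [-3.142, -0.001, -3.14]
force: [-1.5, 0.1, 2.4]
width: 36.3
```

Emit:
move_arm:
  increments:
    - [0, 0, 0, 0, 0, 0]
    - [0, 0, 0, 0, 0, 0]
    - [0, 0, 0, 0, 0, 0]
    - [0, 0, 0, 0, 0, 0]
    - [0, 0, 0, 0, 0, 0]
    - [0, 0, 0, 0, 0, 0]
    - [0, 0, -1, 0, 0, 0]
    - [0, 0, -3, 0, 0, 0]
    - [0, 0, -5.5, 0, 0, 0]
    - [0, 0, -8.5, 0, 0, 0]
    - [0, -1, -11, 0, 0, 0]
    - [0, -3.5, -12, 0, 0, 0]
    - [-0.2, -7, -12, 0, 0, 0]
    - [-0.4, -11, -12, 0, 0, 0]
    - [-0.6, -15, -12, 0, 0, 0]
    - [-0.7, -18.5, -12, 0, 0, 0]
    - [-0.7, -21.5, -12, 0, 0, 0]
    - [-0.7, -22.8, -12, 0, 0, 0]
    - [-0.7, -22.8, -12, 0, 0, 0]
    - [-0.7, -22.8, -12, 0, 0, 0]
  grip: 0.4

```text
clock: 53.35
eef_pos: [593.5, -266.0, 211.9]
tool_rot: [3.14, -0.001, -3.138]
force: [0.5, 1.3, -0.4]
width: 59.7
```

Emit:
move_arm:
  increments:
    - [0, 0, 1, 0, 0, 0]
    - [0, 0, 2.5, 0, 0, 0]
    - [0, 0, 3.5, 0, 0, 0]
    - [0, 0, 3.5, 0, 0, 0]
    - [0, 0, 3.5, 0, 0, 0]
    - [0, 0, 3.5, 0, 0, 0]
    - [0, 0, 3.5, 0, 0, 0]

```text
clock: 54.05
eef_pos: [593.5, -268.2, 177.4]
tool_rot: [-3.141, -0.0, -3.14]
force: [-0.2, 0.4, 0.4]
width: 59.9
```

```bash
python3 d.py 593.6 -268.4 125 180.1
```

```text
t 54.05 pos [ 593.52 -268.21  177.41] rot [-179.97   -0.02 -179.89] F [-0.24  0.36  0.36] w 59.92638392018578 q [ 0.32  0.69  0.1   1.57 -0.08  0.89  2.03]
inc [-0.01 -0.02  5.24] [-0.03 -0.02  0.01]
```

Emit:
move_arm:
  increments:
    - [0, 0, 1.5, 0, 0, 0]
    - [0, 0, 3, 0, 0, 0]
    - [0, 0, 4.5, 0, 0, 0]
    - [0, 0, 5.2, 0, 0, 0]
    - [0, 0, 5.2, 0, 0, 0]
    - [0, 0, 5.2, 0, 0, 0]
    - [0, 0, 5.2, 0, 0, 0]

```text
clock: 54.75
eef_pos: [593.5, -268.4, 125.4]
tool_rot: [-3.141, -0.0, -3.14]
force: [0.3, 0.2, -0.3]
width: 59.6
```

Emit:
move_arm:
  increments:
    - [0, 0, 0, 0, 0, 0]
    - [0, 0, 0, 0, 0, 0]
    - [0, 0, 0, 0, 0, 0]
    - [0, 0, 0, 0, 0, 0]
    - [0, 0, 0, 0, 0, 0]
    - [0, 0, 0, 0, 0, 0]
    - [0, 0, 0, 0, 0, 0]
    - [0, 0, 0, 0, 0, 0]
    - [0, 0, 0, 0, 0, 0]
  grip: -1

```text
clock: 55.65
eef_pos: [593.7, -268.2, 125.6]
tool_rot: [-3.141, 0.0, -3.14]
force: [1.1, 1.3, 5.6]
width: 30.2
```

```bash
python3 d.py 575.2 98.3 265 180.1
```

```text
t 55.65 pos [ 593.71 -268.24  125.57] rot [-179.97    0.01 -179.89] F [1.06 1.33 5.55] w 30.195546805226318 q [ 0.33  0.75  0.09  1.61 -0.09  0.78  2.03]
inc [  1.78  36.65 -13.96] [-0.03  0.01  0.01]
```

Emit:
move_arm:
  increments:
    - [0, 0, -0.4, 0, 0, 0]
    - [0, 0, -1.2, 0, 0, 0]
    - [0, 0, -2.5, 0, 0, 0]
    - [0, 0, -4.5, 0, 0, 0]
    - [0, 0, -7, 0, 0, 0]
    - [0, 0, -9.5, 0, 0, 0]
    - [0, 0, -12, 0, 0, 0]
    - [0, 0, -14, 0, 0, 0]
    - [0, 1, -14.5, 0, 0, 0]
    - [0, 3, -14.5, 0, 0, 0]
    - [0.2, 6, -14.5, 0, 0, 0]
    - [0.4, 9, -14.5, 0, 0, 0]
    - [0.6, 12, -14.5, 0, 0, 0]
    - [0.8, 15, -14.5, 0, 0, 0]
    - [1, 18, -14.5, 0, 0, 0]
    - [1.2, 21, -14.5, 0, 0, 0]
    - [1.4, 24, -14.5, 0, 0, 0]
    - [1.6, 27, -14.5, 0, 0, 0]
    - [1.7, 30, -14.5, 0, 0, 0]
    - [1.8, 32.5, -14.5, 0, 0, 0]

```text
clock: 57.65
eef_pos: [572.3, 61.2, 268.3]
tool_rot: [3.14, -0.005, -3.136]
force: [1.1, 0.3, -3.1]
width: 30.2
```

Emit:
move_arm:
  increments:
    - [0, 2, 0, 0, 0, 0]
    - [0, 3.5, 0, 0, 0, 0]
    - [0, 4.1, 0, 0, 0, 0]
    - [0, 4.1, 0, 0, 0, 0]
    - [0, 4.1, 0.5, 0, 0, 0]
    - [0, 4.1, 2.5, 0, 0, 0]
    - [0, 4.1, 5, 0, 0, 0]
    - [0, 4.1, 7.5, 0, 0, 0]
    - [0, 4.1, 10, 0, 0, 0]
    - [0, 4.1, 12, 0, 0, 0]
    - [0, 4.1, 13.3, 0, 0, 0]
    - [0, 4.1, 13.3, 0, 0, 0]
    - [0, 4.1, 13.3, 0, 0, 0]
    - [0, 4.1, 13.3, 0, 0, 0]
    - [0, 4.1, 13.3, 0, 0, 0]

```text
clock: 59.15
eef_pos: [575.1, 97.9, 137.9]
tool_rot: [3.141, 0.001, -3.14]
force: [-0.2, 0.2, -2.0]
width: 30.4
```

```bash
python3 d.py 575.2 98.3 125.3 180
```

```text
t 59.15 pos [575.11  97.92 137.9 ] rot [ 179.98    0.03 -179.9 ] F [-0.21  0.22 -2.01] w 30.388488898009268 q [-0.26  0.65  0.07  1.8  -0.07  0.69  1.42]
inc [-0.01  0.04  1.26] [0.02 0.03 0.1 ]
```

Emit:
move_arm:
  increments:
    - [0, 0.05, 0.4, 0, 0, 0]
    - [0, 0.05, 0.7, 0, 0, 0]
    - [0, 0.05, 0.9, 0, 0, 0]
    - [0, 0.05, 1.1, 0, 0, 0]
    - [0, 0.05, 1.2, 0, 0, 0]
    - [0, 0.05, 1.3, 0, 0, 0]
    - [0, 0.05, 1.3, 0, 0, 0]
    - [0, 0.05, 1.3, 0, 0, 0]

```text
clock: 59.95
eef_pos: [574.6, 98.4, 124.6]
tool_rot: [3.141, -0.001, -3.14]
force: [-1.6, 0.4, 5.9]
width: 30.1
```

Emit:
move_arm:
  increments:
    - [0, 0, 0, 0, 0, 0]
    - [0, 0, 0, 0, 0, 0]
    - [0, 0, 0, 0, 0, 0]
    - [0, 0, 0, 0, 0, 0]
    - [0, 0, 0, 0, 0, 0]
    - [0, 0, 0, 0, 0, 0]
    - [0, 0, -1, 0, 0, 0]
    - [0, 0, -3, 0, 0, 0]
    - [0, 0, -5.5, 0, 0, 0]
    - [0, 0, -8.5, 0, 0, 0]
    - [0, 0, -11, 0, 0, 0]
    - [2, 0, -12, 0, 0, 0]
    - [5, -3, -12, 0, 0, 0]
    - [8, -7, -12, 0, 0, 0]
    - [10, -11, -12, 0, 0, 0]
    - [10, -15, -12, 0, 0, 0]
    - [10, -19, -12, 0, 0, 0]
    - [10, -23, -12, 0, 0, 0]
    - [10, -27, -12, 0, 0, 0]
    - [10, -31, -12, 0, 0, 0]
  grip: 0.4

```text
clock: 61.95
eef_pos: [475.0, -213.5, 244.9]
tool_rot: [-3.141, -0.0, -3.14]
force: [0.6, 0.3, -0.9]
width: 59.8
```

Emit:
move_arm:
  increments:
    - [0, -2, 0, 0, 0, 0]
    - [0, -4, 0, 0, 0, 0]
    - [0, -4, 0, 0, 0, 0]
    - [0, -4, 0, 0, 0, 0]
    - [0, -4, 0, 0, 0, 0]

```text
clock: 62.45
eef_pos: [475.4, -250.2, 244.2]
tool_rot: [3.141, -0.001, -3.138]
force: [0.6, 0.1, -0.0]
width: 59.7
```

Run:
```python
from h import *
t=grab('top','t12');s=grab('scene','s12');
a=cv2.imread('pics/top0.png');z=lambda i:cv2.resize(i[180:280,90:340],None,fx=3,fy=3,interpolation=2)
cv2.imwrite('pics/v12.png',np.vstack([z(t),z(a)]))
zoom(s,190,90,250,190,3,'v13')
```

```text
(no output)
```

View pics/v12.png

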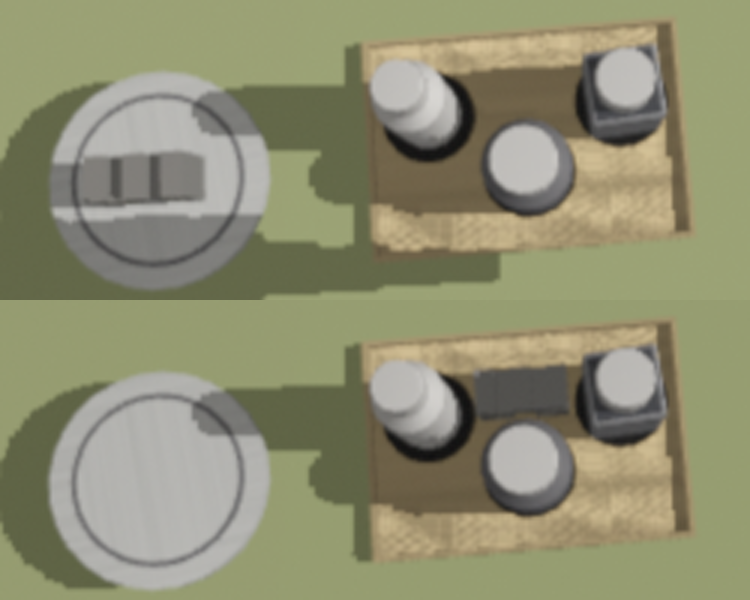

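View pics/v13.png

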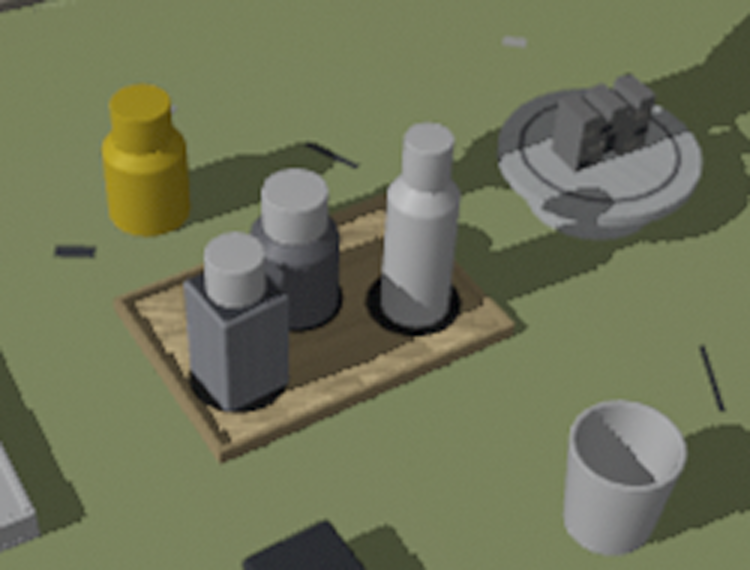

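```bash
python3 -c "
from cell import ctrl
s=ctrl.read_state();print(s['clock'],s['force'],abs(s['qd']).max())
print(ctrl.finish_job())"
```

```text
62.55 [-0.3189337   0.50061286  0.64082498] 0.0057494633392043
the job is handed in; nothing more can be done
None
```

The job is handed in, at 62.6 s of the 131 s allowed. The bottle, tin and jar went into the white tray one at a time. The gate then went onto the turntable while they waited, and after that the jar, tin and bottle went back to the caddy in that order.

- **Containers:** In the last top view, all three stand upright on their pads with no visible shift from the first picture. My placing positions matched the original grasp positions to within about 1 mm.
- **Gate:** It stands upright on the turntable. The top view puts it 1–3 mm short of the exact middle in x, while the release position says about 1 mm. I left it there.
- **Bystanders and force:** I never went near the cup, sponge or yellow jar. The highest contact force I read was about 15 N, while setting things down.
- **At hand-in:** The arm was at rest, about 245 mm above the tray and touching nothing.

I counted 15 pictures viewed. One of them was wasted because the arm blocked the view of the turntable.

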